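# Unstack the bead weaver's containers onto their rests

### The arm

A 7-joint arm with a two-finger parallel gripper is mounted at the origin on the work surface. World frame = base frame: x ahead of the robot, y to its left, z up, the work surface at z = 0. Lengths are in mm, angles in rad, forces in N, time in s.
With the tool pointing down it reaches from about 400 to 875 mm from the base axis. Payload 4.4 kg.
Tool frame: the origin (TCP) lies midway between the tips of the shut fingers; the grasp point (between the pads) lies 19 mm behind it; z points along the fingers, y is the line along which they close (so a half turn about z gives the same grasp; the last joint's range is limited). The gripper opens to 85 mm and grips with 20 to 120 N. Pads are 22 mm wide; open, the fingers measure 114 mm over their backs; the gripper's body (76 mm by 85 mm) begins 54 mm behind the grasp point. The pads swing forward as they close: fully open they stand 13 mm farther back than shut.
Start: joints at [-1.278, 0.628, 0.038, 1.517, -0.027, 0.996, -0.02], TCP at [228.225, 608.63, 231.313] pointing down, gripper open.
Joint ranges: [-3.06, 3.06], [-0.37, 2.12], [-1.25, 1.32], [0.18, 2.47], [-1.1, 4.24], [0.23, 1.98], [-2.94, 2.94]. Speed limits (rad/s): [2.57, 2.57, 3.14, 3.14, 3.14, 3.14, 3.14].

### API

Orientations are given as [roll, pitch, yaw] about the fixed x, y, z axes, in that order (R = Rz(yaw) Ry(pitch) Rx(roll)).
In Python, from cell import read_state, get_image, finish_job gives the robot as it stands.
- The arm moves only by the tool send_rows, never from a script. Its argument "series" is a list of rows, each an object of numbers: "ax", "ay", "az": the turn, a rotation vector about the tool's x, y, z in rad; "dx", "dy", "dz": the shift along the tool's x, y, z in cm; "hand": the closure, from 0 (fully open) to 1 (shut). In form: [{"ax": .., "ay": .., "az": .., "dx": .., "dy": .., "dz": .., "hand": ..}, ...]. A call has 1 to 10 rows; each row is the pose to reach, as a shift and turn from the pose commanded when the call began, along the tool's axes at that moment; what a row does not reach only later rows make up. A row lasts 1/10 s, in which the tool goes at most 50 mm and 8.59 degrees, less where a joint would pass 70% of its speed; a pose out of reach is approached as far as the arm can. A call with a gripper value outside its range is refused whole. The fingers move at their own pace and stop on an object; the grip force is fixed at half the most. Time passes only in rows, so rows that repeat a pose let the fingers close. It gives the time, the measured TCP pose, the force, the opening and the grip force at its end, in the units of the state.
- read_state(): the state, without advancing time (a new reading comes with each control period).
- get_image(name): name is "scene" or "top"; returns a dict with "pixels" (480x640x3 uint8, red, green, blue), "mtx" (3x3 intrinsics, pixels), "R" (3x3) and "t" (3): a world point X has camera coordinates R X + t. Camera axes: x right, y down, z forward; pixel columns grow to the right and rows downward; lengths in mm; the calibration is good to about 2 mm. A picture is of the moment at which its call begins. There is no depth.
- finish_job(): hands the job in; it is judged then, once.
The state is a dict: "clock": time; "qpos": joint angles; "qd": joint speeds; "tau": joint torques, N m; "eef_pos": TCP position; "tool_rot": TCP orientation; "force": force on the tool from outside, world axes, zero at the start; "torque": the same for the moment, N m; "width": finger opening in mm; "gripper_force": force on a finger pad.
Only numpy, scipy, OpenCV 4.12 (cv2) and the standard library are available. Lean on these libraries where they do the work, as an engineer would, in place of code of your own. Each camera call takes 0.05 s, during which the arm holds its last target. There are 200 camera calls.

### The job

Take the stack of four apart and set the spool, the jar, the square tin and the round box each in the dark wooden rest made for its shape and size, sitting flat in the well, with nothing left stacked. Keep every piece upright, set it down rather than letting it drop, and do not disturb the drinking glass.

Things in the scene. Friction and masses are not known exactly. Their poses are not given: they have to be found in the camera images.
- spool_mid (a point): Thread spool: black thread with brown wooden ends, upright, 24 mm diameter, about 30 g, 34 mm high, the top of the stack at the start, standing on the jar. Closed, solid, loose. The point is its centre, half-way up (17 mm above its underside); z is its upright axis.
- jar_mid (a point): White plastic lidded round jar, 40 mm diameter, about 50 g, 32 mm high, second from the top, standing on the tin. Closed, solid, loose. The point is its centre, half-way up (16 mm above its underside); z is its upright axis.
- tin_mid (a point): Square aluminium tin, 46 x 46 mm, about 80 g; its sides run along its x and y axes, 28 mm high, third from the top, standing on the round box. Closed, solid, loose. The point is its centre, half-way up (14 mm above its underside); z is its upright axis.
- box_mid (a point): Round pale wooden lidded box, 66 mm diameter, about 120 g, 36 mm high, the bottom of the stack, standing on a 4 mm thick dark coaster. Closed, solid, loose. The point is its centre, half-way up (18 mm above its underside); z is its upright axis.
- rest_small_floor (a point): Dark wooden rest lying fixed on the table for the spool: a flat disc of 54 mm diameter with a shallow, grey-lined, round, 40 mm diameter well. The point is the centre of the well's floor, 6 mm above the table; the rim is 7 mm wide and stands 4 mm above that floor. z up.
- rest_medium_floor (a point): Dark wooden rest lying fixed on the table for the jar: a flat disc of 72 mm diameter with a shallow, grey-lined, round, 58 mm diameter well. The point is the centre of the well's floor, 6 mm above the table; the rim is 7 mm wide and stands 4 mm above that floor. z up.
- rest_square_floor (a point): Dark wooden rest lying fixed on the table for the tin: a flat square of 76 mm with a shallow, grey-lined, square, 62 x 62 mm well. The point is the centre of the well's floor, 6 mm above the table; the rim is 7 mm wide and stands 4 mm above that floor. z up. The sides run along its x and y axes.
- rest_large_floor (a point): Dark wooden rest lying fixed on the table for the box: a flat disc of 98 mm diameter with a shallow, grey-lined, round, 84 mm diameter well. The point is the centre of the well's floor, 6 mm above the table; the rim is 7 mm wide and stands 4 mm above that floor. z up.
- glass_mid (a point): Stemmed drinking glass, loose, 150 mm tall, bowl 66 mm and foot 60 mm in diameter, standing at the far left or far right of the rests (a low black pot, 50 mm wide and 28 mm high, stands on the other side), not to be moved. The point is half-way up it. Everything else lying between the rests (scissors, pencil, tweezers) is less than 10 mm high; the looms and the plate lie beyond and beside the work area.

How it is judged (in metres and radians):
At the end, for the whole second after the job is handed in: Spool in the small round rest, jar in the medium round rest, tin in the square rest, box in the large round rest: each within 12 mm of the well's centre, its underside on the well's floor (within 2.5 mm), upright within 0.1 rad, released and at rest (horizontal distance between box_mid and rest_large_floor below 0.012 m and z of box_mid in the frame of rest_large_floor between 0.0155 and 0.0205 m and angle between each of box_mid, tin_mid, jar_mid, spool_mid's own z axis and vertical below 0.1 rad and linear speed of each of box, tin, jar, spool below 0.02 m/s and angular speed of each of box, tin, jar, spool below 0.2 rad/s and horizontal distance between tin_mid and rest_square_floor below 0.012 m and z of tin_mid in the frame of rest_square_floor between 0.0115 and 0.0165 m and horizontal distance between jar_mid and rest_medium_floor below 0.012 m and z of jar_mid in the frame of rest_medium_floor between 0.0135 and 0.0185 m and horizontal distance between spool_mid and rest_small_floor below 0.012 m and z of spool_mid in the frame of rest_small_floor between 0.0145 and 0.0195 m); the robot touches nothing.
It fails at once if one of the four falls freely (faster than 0.7 m/s, touching nothing) ((linear speed of box above 0.7 m/s and contact force between box and anything else below 0.02 N) or (linear speed of tin above 0.7 m/s and contact force between tin and anything else below 0.02 N) or (linear speed of jar above 0.7 m/s and contact force between jar and anything else below 0.02 N) or (linear speed of spool above 0.7 m/s and contact force between spool and anything else below 0.02 N)).
It fails at once if one of the four is tipped by more than 0.6 rad (angle between any of box_mid, tin_mid, jar_mid, spool_mid's own z axis and vertical above 0.6 rad).
It fails at once if the drinking glass is moved by more than 20 mm or tipped (distance of glass_mid from where it was at the start of the episode above 0.02 m or angle between glass_mid's own z axis and vertical above 0.2 rad).
It also fails if it takes over 131 s, if anything falls off the work surface, if the arm or the gripper's body presses on something with over 40 N, if the wrist force passes 120 N, or if a joint passes its speed limit or range.

## Working session

There is one attempt and no reset: what is moved stays moved. The work goes in short steps, Python scripts to look and compute and a tool call to move; the robot and the scene stay as the last step left them, time stands still between calls to the robot, and variables do not carry over. Pictures are saved under pics/ and viewed, at most 14 in all, crops included, and the job is handed in when it is done.

Besides the shell and the picture viewer there is one more tool, called after "Request:" by a JSON object that holds its "api" and its "payload", one argument or row to a line. send_rows: Moves the arm, as the interface text tells. Its arguments: {"type":"object","properties":{"series":{"type":"array","items":{"type":"object","properties":{"ax":{"type":"number"},"ay":{"type":"number"},"az":{"type":"number"},"dx":{"type":"number"},"dy":{"type":"number"},"dz":{"type":"number"},"hand":{"type":"number"}}}}},"required":["series"]}

```bash
mkdir -p pics; python3 - <<'E'
from cell import *
import cv2,numpy as np
s=read_state();print({k:np.round(s[k],3).tolist() for k in ('clock','eef_pos','tool_rot','force','width')})
for n in('scene','top'):
    g=get_image(n);cv2.imwrite(f'pics/{n}0.png',g['pixels'][:,:,::-1]);print(n,g['mtx'],g['R'],g['t'])
E
```

```text
{'clock': 0.0, 'eef_pos': [228.002, 608.016, 230.38], 'tool_rot': [-3.14, 0.0, 2.783], 'force': [-0.359, 0.616, 0.029], 'width': 85.3}
scene [[525.57906037   0.         317.71919754]
 [  0.         525.57906037 245.33288211]
 [  0.           0.           1.        ]] [[-0.80883048  0.58800382 -0.00669013]
 [ 0.51463916  0.7023176  -0.49182977]
 [-0.28449919 -0.40124991 -0.87066568]] [ 432.87721868 -240.58187975 1203.36490894]
top [[539.74888806   0.         322.56780229]
 [  0.         539.74888806 240.39729984]
 [  0.           0.           1.        ]] [[ 0.02169463 -0.99976308 -0.00176925]
 [-0.99779295 -0.02154072 -0.06281098]
 [ 0.06275799  0.003128   -0.99802387]] [ -13.74929884  540.64049977 1230.45178928]
```

View pics/scene0.png

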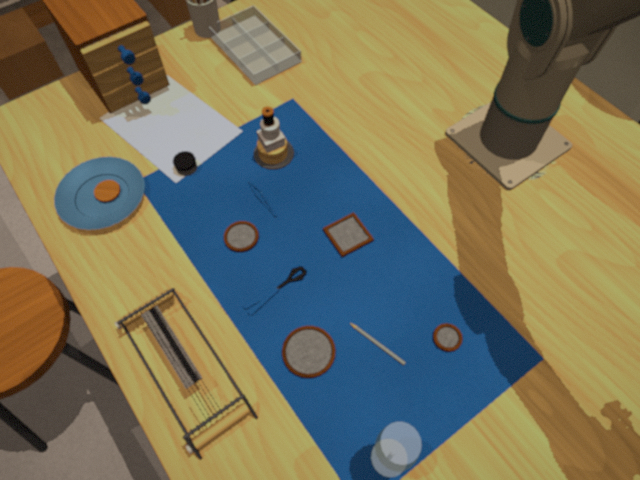

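View pics/top0.png

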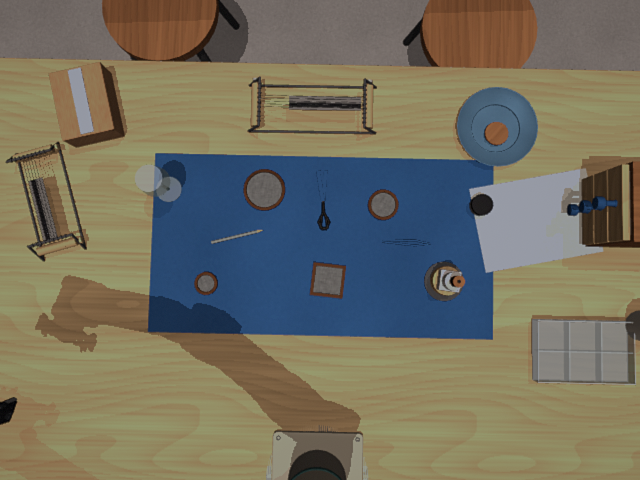

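The scene view shows the stack at about (271,140), the four rests, and the glass at (397,450). The top view shows the rests at (264,189) large, (383,204) medium, (328,280) square and (206,283) small. It also has the stack at about (450,282) and the glass foot at about (168,188), which puts the glass far left.

```bash
cat > h.py <<'E'
from cell import *
import cv2,numpy as np
def back(g,u,v,z):
    R,t=np.array(g['R']),np.array(g['t']);d=R.T@np.linalg.solve(g['mtx'],[u,v,1.]);c=-R.T@t
    return c+d*(z-c[2])/d[2]
def proj(g,X):
    p=np.array(g['mtx'])@(np.array(g['R'])@np.array(X,float)+np.array(g['t']));return p[:2]/p[2]
E
python3 - <<'E'
from h import *
G={n:get_image(n) for n in('scene','top')}
W={'top':dict(large=(264,189,27),medium=(383,204,22),square=(328,280,24),small=(206,283,15)),
'scene':dict(large=(308,351,34),medium=(241,236,22),square=(348,235,30),small=(447,337,18))}
for n in G:
    im=G[n]['pixels'].astype(int)
    for k,(u,v,r) in W[n].items():
        w=im[v-r:v+r,u-r:u+r]; m=((w[:,:,0]>w[:,:,2]-8)).astype(np.uint8)
        nc,l,st,ce=cv2.connectedComponentsWithStats(m); i=1+st[1:,4].argmax()
        c=ce[i]+[u-r,v-r]; P=back(G[n],*c,9)
        area=st[i,4]*(np.linalg.norm(back(G[n],*(c+[1,0]),9)-P)*np.linalg.norm(np.cross((back(G[n],*(c+[0,1]),9)-P),(back(G[n],*(c+[1,0]),9)-P)/np.linalg.norm(back(G[n],*(c+[1,0]),9)-P))))
        print(n,k,c.round(1),P.round(1),'eqdia',round((area*4/np.pi)**.5,1),'side',round(area**.5,1))
        if k=='square':
            pts=np.argwhere(l==i)[:,::-1]+[u-r,v-r]; Q=np.array([back(G[n],*p,9)[:2] for p in pts],np.float32); print(cv2.minAreaRect(Q))
a=G['scene']['pixels'][90:180,215:325];b=G['top']['pixels'][240:320,405:505]
for n,c in(('a',a),('b',b)): cv2.imwrite(f'pics/st_{n}.png',cv2.resize(c,None,fx=6,fy=6,interpolation=cv2.INTER_CUBIC)[:,:,::-1])
E
```

```text
scene large [308.3 351.4] [658.1 140.1   9. ] eqdia 97.1 side 86.1
scene medium [240.8 236. ] [ 628.4 -138.8    9. ] eqdia 72.2 side 64.0
scene square [347.7 234. ] [449.5 -13.5   9. ] eqdia 87.9 side 77.9
((449.1456298828125, -14.271018981933594), (77.92196655273438, 78.15912628173828), 84.69587707519531)
scene small [447.2 337.1] [436.7 268.4   9. ] eqdia 53.7 side 47.6
top large [263.9 189.3] [658.2 137.9   9. ] eqdia 96.9 side 85.9
top medium [382.8 204.3] [ 628.8 -140.8    9. ] eqdia 70.9 side 62.8
top square [327.4 280. ] [449.7 -15.2   9. ] eqdia 85.8 side 76.0
((449.7995910644531, -15.17355728149414), (75.90697479248047, 75.987060546875), 84.6632308959961)
top small [205.5 283. ] [436.7 266.8   9. ] eqdia 53.3 side 47.2
```

View pics/st_a.png

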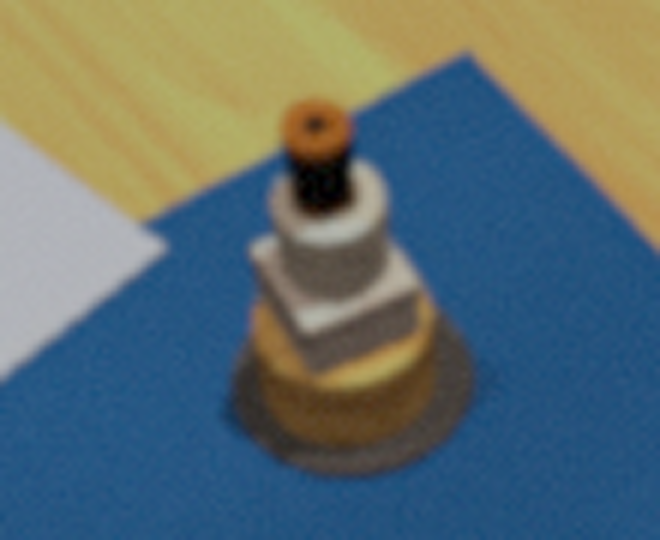

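View pics/st_b.png

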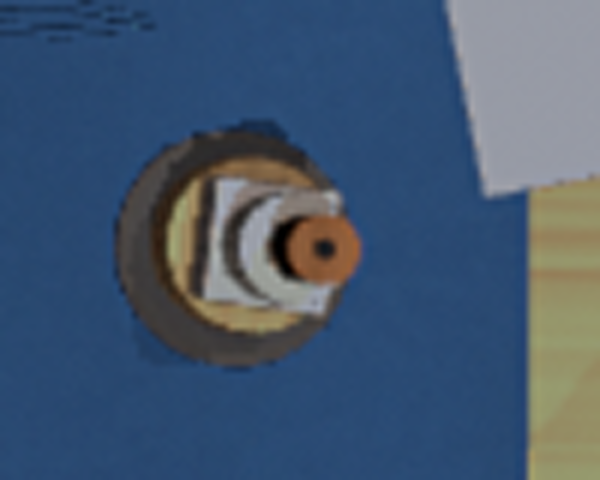

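The crops show the spool's top centre at (317,127) scene and (323,247) top. The tin-top corners are visible, as are the round outlines of the jar and box.

```bash
python3 - <<'E'
from h import *
G={n:get_image(n) for n in('scene','top')};O=dict(scene=(215,90),top=(405,240))
def P(n,x,y,z): 
    o=O[n];return back(G[n],(x+.5)/6-.5+o[0],(y+.5)/6-.5+o[1],z)[:2].round(1)
print('spool',P('scene',317,127,134),P('top',323,247,134))
print('jar',P('scene',330,203,100))
print('box',P('scene',343,320,40),P('top',254,245,40))
s=[P('scene',*p,68) for p in((252,248),(310,330),(420,283))];t=[P('top',*p,68) for p in((215,178),(342,192),(327,316),(205,298))]
print('tin',s,t)
print((s[0]+s[2])/2,np.mean(t,0))
for q in(s,t):
  for a,b in zip(q,q[1:]): d=b-a;print(np.hypot(*d).round(1),np.degrees(np.arctan2(d[1],d[0])).round(1))
# predicted outlines for check
print('coaster',P('top',238,249,4))
E
```

```text
spool [ 452.7 -286.5] [ 455.4 -287.2]
jar [ 453.2 -283.1]
box [ 454.4 -282.1] [ 454.9 -284.7]
tin [array([ 473.6, -308.1]), array([ 477.6, -263.9]), array([ 434.2, -258.7])] [array([ 479.4, -263.8]), array([ 475.3, -310.5]), array([ 429.7, -305.2]), array([ 435.3, -260.4])]
[ 453.9 -283.4] [ 454.925 -284.975]
44.4 84.8
43.7 173.2
46.9 -95.0
45.9 173.4
45.1 82.9
coaster [ 453.  -286.7]
```

```bash
cat >> h.py <<'E'
from scipy.spatial.transform import Rotation as Ro
def go(*ts):
    """deltas (cm, rad) from the present measured pose to each target (x,y,z,yaw deg), tool pointing down"""
    s=read_state();R=Ro.from_euler('xyz',s['tool_rot']);p=np.array(s['eef_pos'])
    for x,y,z,w in ts:
        d=R.inv().apply(np.array([x,y,z])-p)/10;a=(R.inv()*Ro.from_euler('xyz',[np.pi,0,np.radians(w)])).as_rotvec()
        print(dict(zip(('dx','dy','dz','ax','ay','az'),np.r_[d,a].round(3))))
E
python3 -c "
from h import *
go((480,250,230,125),(500,0,220,100),(454,-286,200,84.5))"
```

```text
{'dx': np.float64(-36.167), 'dy': np.float64(-24.717), 'dz': np.float64(0.115), 'ax': np.float64(-0.001), 'ay': np.float64(0.0), 'az': np.float64(0.601)}
{'dx': np.float64(-46.819), 'dy': np.float64(-47.422), 'dz': np.float64(1.13), 'ax': np.float64(-0.001), 'ay': np.float64(0.0), 'az': np.float64(1.037)}
{'dx': np.float64(-52.554), 'dy': np.float64(-75.815), 'dz': np.float64(3.149), 'ax': np.float64(-0.001), 'ay': np.float64(0.0), 'az': np.float64(1.308)}
```

Request:
{"api": "send_rows", "payload": {
  "series": [
    {"dx":-36.2,"dy":-24.7,"dz":0.1,"az":0.6,"hand":0},
    {"dx":-36.2,"dy":-24.7,"dz":0.1,"az":0.6,"hand":0},
    {"dx":-36.2,"dy":-24.7,"dz":0.1,"az":0.6,"hand":0},
    {"dx":-36.2,"dy":-24.7,"dz":0.1,"az":0.6,"hand":0},
    {"dx":-36.2,"dy":-24.7,"dz":0.1,"az":0.6,"hand":0},
    {"dx":-36.2,"dy":-24.7,"dz":0.1,"az":0.6,"hand":0},
    {"dx":-36.2,"dy":-24.7,"dz":0.1,"az":0.6,"hand":0},
    {"dx":-36.2,"dy":-24.7,"dz":0.1,"az":0.6,"hand":0},
    {"dx":-36.2,"dy":-24.7,"dz":0.1,"az":0.6,"hand":0},
    {"dx":-36.2,"dy":-24.7,"dz":0.1,"az":0.6,"hand":0}
  ]
}}

```text
invalid input at $.series[0]: expected keys ax, ay, az, dx, dy, dz, hand
```

```bash
python3 -c "
from h import *
print(read_state()['eef_pos'],read_state()['tool_rot'])
go((500,0,220,100),(454,-286,200,84.5))"
```

```text
[228.1526734  608.43254316 230.98632336] [-3.14093288e+00  8.05178975e-06  2.78279395e+00]
{'dx': np.float64(-46.819), 'dy': np.float64(-47.422), 'dz': np.float64(1.13), 'ax': np.float64(-0.001), 'ay': np.float64(0.0), 'az': np.float64(1.037)}
{'dx': np.float64(-52.554), 'dy': np.float64(-75.815), 'dz': np.float64(3.149), 'ax': np.float64(-0.001), 'ay': np.float64(0.0), 'az': np.float64(1.308)}
```

All the keys are required.

Request:
{"api": "send_rows", "payload": {
  "series": [
    {"ax":0,"ay":0,"dx":-36.2,"dy":-24.7,"dz":0.1,"az":0.6,"hand":0},
    {"ax":0,"ay":0,"dx":-36.2,"dy":-24.7,"dz":0.1,"az":0.6,"hand":0},
    {"ax":0,"ay":0,"dx":-36.2,"dy":-24.7,"dz":0.1,"az":0.6,"hand":0},
    {"ax":0,"ay":0,"dx":-36.2,"dy":-24.7,"dz":0.1,"az":0.6,"hand":0},
    {"ax":0,"ay":0,"dx":-36.2,"dy":-24.7,"dz":0.1,"az":0.6,"hand":0},
    {"ax":0,"ay":0,"dx":-36.2,"dy":-24.7,"dz":0.1,"az":0.6,"hand":0},
    {"ax":0,"ay":0,"dx":-36.2,"dy":-24.7,"dz":0.1,"az":0.6,"hand":0},
    {"ax":0,"ay":0,"dx":-36.2,"dy":-24.7,"dz":0.1,"az":0.6,"hand":0},
    {"ax":0,"ay":0,"dx":-36.2,"dy":-24.7,"dz":0.1,"az":0.6,"hand":0},
    {"ax":0,"ay":0,"dx":-36.2,"dy":-24.7,"dz":0.1,"az":0.6,"hand":0}
  ]
}}

```text
clock: 1.3
eef_pos: [484.4, 243.5, 230.7]
tool_rot: [3.141, 0.004, 2.172]
force: [0.5, -0.2, 0.3]
width: 85.3
gripper_force: 0.0
```

```bash
python3 -c "
from h import *
print(read_state()['eef_pos'],read_state()['tool_rot'])
go((500,0,220,100),(454,-286,200,84.5))"
```

```text
[484.40115834 243.49877709 230.72870881] [3.14088615 0.00429282 2.17230784]
{'dx': np.float64(-20.954), 'dy': np.float64(-12.494), 'dz': np.float64(1.154), 'ax': np.float64(0.002), 'ay': np.float64(0.004), 'az': np.float64(0.427)}
{'dx': np.float64(-41.922), 'dy': np.float64(-32.473), 'dz': np.float64(3.23), 'ax': np.float64(0.002), 'ay': np.float64(0.004), 'az': np.float64(0.698)}
```

Request:
{"api": "send_rows", "payload": {
  "series": [
    {"ax":0,"ay":0,"dx":-21,"dy":-12.5,"dz":1.0,"az":0.43,"hand":0},
    {"ax":0,"ay":0,"dx":-21,"dy":-12.5,"dz":1.0,"az":0.43,"hand":0},
    {"ax":0,"ay":0,"dx":-21,"dy":-12.5,"dz":1.0,"az":0.43,"hand":0},
    {"ax":0,"ay":0,"dx":-21,"dy":-12.5,"dz":1.0,"az":0.43,"hand":0},
    {"ax":0,"ay":0,"dx":-41.9,"dy":-32.5,"dz":3,"az":0.7,"hand":0},
    {"ax":0,"ay":0,"dx":-41.9,"dy":-32.5,"dz":3,"az":0.7,"hand":0},
    {"ax":0,"ay":0,"dx":-41.9,"dy":-32.5,"dz":3,"az":0.7,"hand":0},
    {"ax":0,"ay":0,"dx":-41.9,"dy":-32.5,"dz":3,"az":0.7,"hand":0},
    {"ax":0,"ay":0,"dx":-41.9,"dy":-32.5,"dz":3,"az":0.7,"hand":0},
    {"ax":0,"ay":0,"dx":-41.9,"dy":-32.5,"dz":3,"az":0.7,"hand":0}
  ]
}}

```text
clock: 2.3
eef_pos: [459.3, -247.2, 202.5]
tool_rot: [3.141, -0.001, 1.484]
force: [1.0, -0.7, 0.3]
width: 85.5
gripper_force: 0.0
```

Request:
{"api": "send_rows", "payload": {
  "series": [
    {"ax":0,"ay":0,"dx":-8,"dy":-1,"dz":0,"az":0,"hand":0},
    {"ax":0,"ay":0,"dx":-8,"dy":-1,"dz":0,"az":0,"hand":0},
    {"ax":0,"ay":0,"dx":-8,"dy":-1,"dz":0,"az":0,"hand":0},
    {"ax":0,"ay":0,"dx":-8,"dy":-1,"dz":0,"az":0,"hand":0}
  ]
}}

```text
clock: 2.7
eef_pos: [442.2, -324.7, 202.3]
tool_rot: [-3.141, -0.001, 1.482]
force: [0.7, 1.0, -0.0]
width: 85.3
gripper_force: 0.0
```

```bash
python3 -c "
from h import *
print(read_state()['eef_pos'],read_state()['tool_rot'])
go((454,-286,200,84.5),(454,-286,106,84.5))"
```

```text
[ 442.2485506  -324.67879533  202.27038229] [-3.14143439e+00 -9.49369935e-04  1.48185614e+00]
{'dx': np.float64(3.957), 'dy': np.float64(0.827), 'dz': np.float64(0.231), 'ax': np.float64(-0.0), 'ay': np.float64(-0.001), 'az': np.float64(0.007)}
{'dx': np.float64(3.948), 'dy': np.float64(0.828), 'dz': np.float64(9.631), 'ax': np.float64(-0.0), 'ay': np.float64(-0.001), 'az': np.float64(0.007)}
```

Request:
{"api": "send_rows", "payload": {
  "series": [
    {"ax":0,"ay":0,"dx":4,"dy":0.8,"dz":0.2,"az":0,"hand":0},
    {"ax":0,"ay":0,"dx":4,"dy":0.8,"dz":0.2,"az":0,"hand":0},
    {"ax":0,"ay":0,"dx":4,"dy":0.8,"dz":3,"az":0,"hand":0},
    {"ax":0,"ay":0,"dx":4,"dy":0.8,"dz":5,"az":0,"hand":0},
    {"ax":0,"ay":0,"dx":4,"dy":0.8,"dz":7,"az":0,"hand":0},
    {"ax":0,"ay":0,"dx":4,"dy":0.8,"dz":8.5,"az":0,"hand":0},
    {"ax":0,"ay":0,"dx":4,"dy":0.8,"dz":9.3,"az":0,"hand":0},
    {"ax":0,"ay":0,"dx":4,"dy":0.8,"dz":9.3,"az":0,"hand":0},
    {"ax":0,"ay":0,"dx":4,"dy":0.8,"dz":9.3,"az":0,"hand":0}
  ]
}}

```text
clock: 3.6
eef_pos: [454.3, -285.3, 109.9]
tool_rot: [3.141, -0.0, 1.484]
force: [-0.1, -0.3, 0.1]
width: 85.6
gripper_force: 0.0
```

```bash
python3 -c "
from h import *
go((454,-286.5,106,84.5))
g=get_image('scene');t=get_image('top')
def c(g,u,v): return cv2.resize(g['pixels'][v-50:v+50,u-65:u+65],None,fx=3,fy=6)[:,:,::-1]
c=lambda g,u,v: cv2.resize(g['pixels'][v-50:v+50,u-60:u+60],None,fx=6,fy=6)[:,:,::-1]
cv2.imwrite('pics/g1.png',c(g,270,130))
"
```

```text
{'dx': np.float64(-0.125), 'dy': np.float64(-0.021), 'dz': np.float64(0.393), 'ax': np.float64(0.001), 'ay': np.float64(-0.0), 'az': np.float64(0.009)}
```

View pics/g1.png

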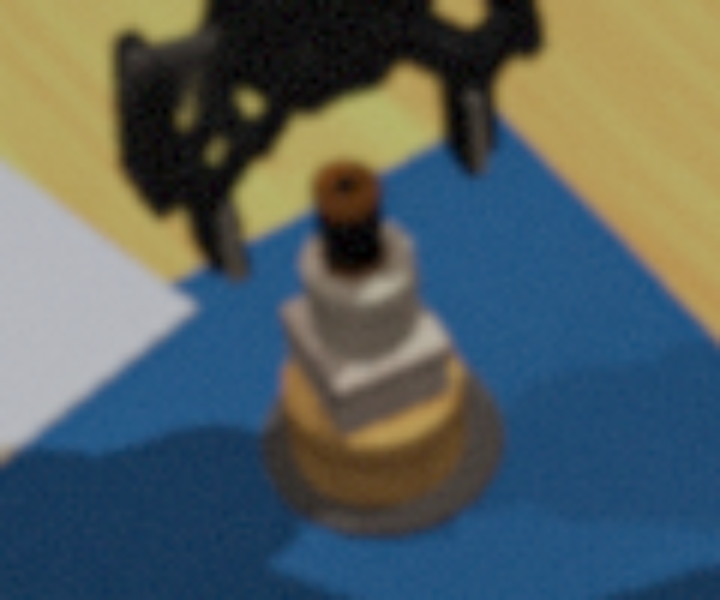

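The open fingers straddle the spool (tips at (235,275) and (478,165) in the crop, spool top at (348,186)), so it is centred. I'll lower 4 mm and close.

Request:
{"api": "send_rows", "payload": {
  "series": [
    {"ax":0,"ay":0,"dx":-0.1,"dy":0,"dz":0.35,"az":0,"hand":0.3},
    {"ax":0,"ay":0,"dx":-0.1,"dy":0,"dz":0.35,"az":0,"hand":0.5},
    {"ax":0,"ay":0,"dx":-0.1,"dy":0,"dz":0.35,"az":0,"hand":0.6},
    {"ax":0,"ay":0,"dx":-0.1,"dy":0,"dz":0.35,"az":0,"hand":1},
    {"ax":0,"ay":0,"dx":-0.1,"dy":0,"dz":0.35,"az":0,"hand":1},
    {"ax":0,"ay":0,"dx":-0.1,"dy":0,"dz":0.35,"az":0,"hand":1},
    {"ax":0,"ay":0,"dx":-0.1,"dy":0,"dz":0.35,"az":0,"hand":1},
    {"ax":0,"ay":0,"dx":-0.1,"dy":0,"dz":0.35,"az":0,"hand":1},
    {"ax":0,"ay":0,"dx":-0.1,"dy":0,"dz":0.35,"az":0,"hand":1},
    {"ax":0,"ay":0,"dx":-0.1,"dy":0,"dz":0.35,"az":0,"hand":1}
  ]
}}

```text
clock: 4.7
eef_pos: [453.6, -286.9, 106.3]
tool_rot: [3.141, 0.0, 1.483]
force: [-1.7, 0.1, 5.3]
width: 22.1
gripper_force: 58.7
```

Request:
{"api": "send_rows", "payload": {
  "series": [
    {"ax":0,"ay":0,"dx":0,"dy":0,"dz":-0.3,"az":0,"hand":1},
    {"ax":0,"ay":0,"dx":0,"dy":0,"dz":-1,"az":0,"hand":1},
    {"ax":0,"ay":0,"dx":0,"dy":0,"dz":-2,"az":0,"hand":1},
    {"ax":0,"ay":0,"dx":0,"dy":0,"dz":-3,"az":0,"hand":1},
    {"ax":0,"ay":0,"dx":0,"dy":0,"dz":-4,"az":0,"hand":1},
    {"ax":0,"ay":0,"dx":0,"dy":0,"dz":-4,"az":0,"hand":1}
  ]
}}

```text
clock: 5.3
eef_pos: [454.6, -287.5, 147.8]
tool_rot: [3.139, 0.001, 1.483]
force: [-0.2, -0.4, 0.1]
width: 21.8
gripper_force: 58.7
```

```bash
python3 -c "
from h import *
go((500,0,140,100),(437,267,130,120),(437,267,20,120))
g=get_image('scene')
c=lambda g,u,v: cv2.resize(g['pixels'][v-50:v+50,u-60:u+60],None,fx=6,fy=6)[:,:,::-1]
cv2.imwrite('pics/g2.png',c(g,270,120))
"
```

```text
{'dx': np.float64(29.041), 'dy': np.float64(1.999), 'dz': np.float64(0.742), 'ax': np.float64(0.003), 'ay': np.float64(0.002), 'az': np.float64(-0.262)}
{'dx': np.float64(55.086), 'dy': np.float64(-6.624), 'dz': np.float64(1.68), 'ax': np.float64(0.002), 'ay': np.float64(0.002), 'az': np.float64(-0.612)}
{'dx': np.float64(55.102), 'dy': np.float64(-6.657), 'dz': np.float64(12.68), 'ax': np.float64(0.002), 'ay': np.float64(0.002), 'az': np.float64(-0.612)}
```

View pics/g2.png

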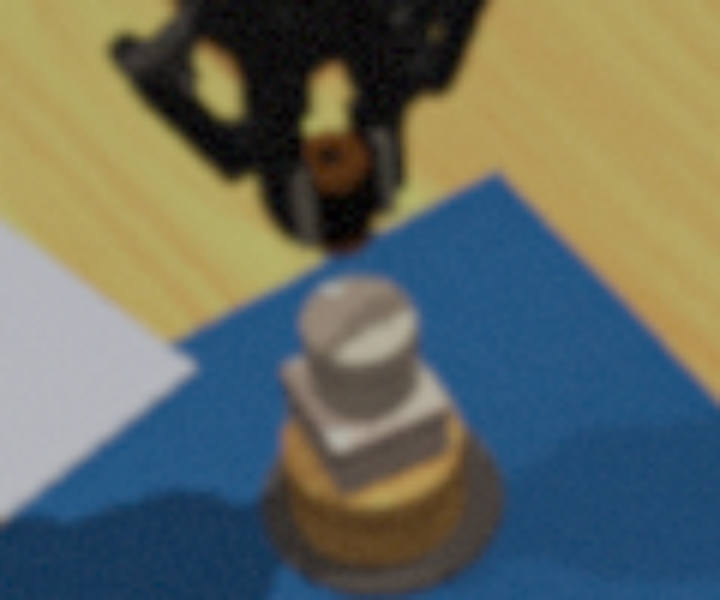

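The spool is held upright between the pads at (335,160), and the jar stays at (358,335), undisturbed. I'll carry it to the small rest.

Request:
{"api": "send_rows", "payload": {
  "series": [
    {"ax":0,"ay":0,"dx":1,"dy":-0.1,"dz":0,"az":0,"hand":1},
    {"ax":0,"ay":0,"dx":3,"dy":-0.3,"dz":0,"az":0,"hand":1},
    {"ax":0,"ay":0,"dx":6,"dy":-0.7,"dz":0,"az":0,"hand":1},
    {"ax":0,"ay":0,"dx":10,"dy":-1.2,"dz":0,"az":0,"hand":1},
    {"ax":0,"ay":0,"dx":14,"dy":-1.7,"dz":0,"az":0,"hand":1},
    {"ax":0,"ay":0,"dx":18,"dy":-2.2,"dz":0.5,"az":0,"hand":1},
    {"ax":0,"ay":0,"dx":22,"dy":-2.6,"dz":1,"az":0,"hand":1},
    {"ax":0,"ay":0,"dx":26,"dy":-3.1,"dz":1.5,"az":0,"hand":1},
    {"ax":0,"ay":0,"dx":30,"dy":-3.6,"dz":2,"az":0,"hand":1},
    {"ax":0,"ay":0,"dx":34,"dy":-4.1,"dz":2.5,"az":0,"hand":1}
  ]
}}

```text
clock: 6.35
eef_pos: [441.5, 57.6, 120.5]
tool_rot: [-3.14, -0.0, 1.483]
force: [0.6, 1.1, -0.3]
width: 22.4
gripper_force: 58.7
```

Request:
{"api": "send_rows", "payload": {
  "series": [
    {"ax":0,"ay":0,"dx":4,"dy":-0.5,"dz":0.5,"az":0,"hand":1},
    {"ax":0,"ay":0,"dx":8,"dy":-1,"dz":1,"az":0,"hand":1},
    {"ax":0,"ay":0,"dx":12,"dy":-1.4,"dz":2,"az":0,"hand":1},
    {"ax":0,"ay":0,"dx":15.5,"dy":-1.8,"dz":3,"az":0,"hand":1},
    {"ax":0,"ay":0,"dx":18.5,"dy":-2.2,"dz":4.2,"az":0,"hand":1},
    {"ax":0,"ay":0,"dx":20.2,"dy":-2.4,"dz":5.5,"az":0,"hand":1},
    {"ax":0,"ay":0,"dx":21.0,"dy":-2.5,"dz":6,"az":0,"hand":1},
    {"ax":0,"ay":0,"dx":21.0,"dy":-2.5,"dz":6,"az":0,"hand":1},
    {"ax":0,"ay":0,"dx":21.0,"dy":-2.5,"dz":6,"az":0,"hand":1}
  ]
}}

```text
clock: 7.25
eef_pos: [436.4, 264.9, 61.1]
tool_rot: [3.142, 0.001, 1.481]
force: [0.9, -0.9, -0.6]
width: 22.0
gripper_force: 58.7
```

```bash
python3 -c "
from h import *
print(read_state()['eef_pos'])
go((437,267,30,84.5),(437,267,13,84.5))
"
```

```text
[436.44617332 264.90191225  61.11646238]
{'dx': np.float64(0.218), 'dy': np.float64(0.036), 'dz': np.float64(3.111), 'ax': np.float64(0.0), 'ay': np.float64(0.001), 'az': np.float64(0.006)}
{'dx': np.float64(0.22), 'dy': np.float64(0.036), 'dz': np.float64(4.811), 'ax': np.float64(0.0), 'ay': np.float64(0.001), 'az': np.float64(0.006)}
```

Request:
{"api": "send_rows", "payload": {
  "series": [
    {"ax":0,"ay":0,"dx":0.2,"dy":0,"dz":1,"az":0,"hand":1},
    {"ax":0,"ay":0,"dx":0.2,"dy":0,"dz":2.5,"az":0,"hand":1},
    {"ax":0,"ay":0,"dx":0.2,"dy":0,"dz":3.8,"az":0,"hand":1},
    {"ax":0,"ay":0,"dx":0.2,"dy":0,"dz":4.4,"az":0,"hand":1},
    {"ax":0,"ay":0,"dx":0.2,"dy":0,"dz":4.6,"az":0,"hand":1},
    {"ax":0,"ay":0,"dx":0.2,"dy":0,"dz":4.7,"az":0,"hand":1},
    {"ax":0,"ay":0,"dx":0.2,"dy":0,"dz":4.75,"az":0,"hand":1},
    {"ax":0,"ay":0,"dx":0.2,"dy":0,"dz":4.75,"az":0,"hand":1}
  ]
}}

```text
clock: 8.05
eef_pos: [436.6, 269.0, 13.8]
tool_rot: [3.141, -0.0, 1.483]
force: [0.1, 0.6, -0.8]
width: 22.5
gripper_force: 58.7
```

Request:
{"api": "send_rows", "payload": {
  "series": [
    {"ax":0,"ay":0,"dx":0,"dy":0,"dz":0.05,"az":0,"hand":1},
    {"ax":0,"ay":0,"dx":0,"dy":0,"dz":0.05,"az":0,"hand":1}
  ]
}}

```text
clock: 8.25
eef_pos: [436.4, 269.0, 13.2]
tool_rot: [3.141, -0.0, 1.483]
force: [-0.7, -0.4, -1.0]
width: 22.4
gripper_force: 58.7
```

Request:
{"api": "send_rows", "payload": {
  "series": [
    {"ax":0,"ay":0,"dx":-0.1,"dy":0,"dz":0.04,"az":0,"hand":1},
    {"ax":0,"ay":0,"dx":-0.1,"dy":0,"dz":0.08,"az":0,"hand":1}
  ]
}}

```text
clock: 8.45
eef_pos: [436.3, 267.7, 12.3]
tool_rot: [3.142, 0.0, 1.483]
force: [-0.8, -1.4, 6.1]
width: 22.3
gripper_force: 59.0
```

Request:
{"api": "send_rows", "payload": {
  "series": [
    {"ax":0,"ay":0,"dx":0,"dy":0,"dz":0.05,"az":0,"hand":1},
    {"ax":0,"ay":0,"dx":0,"dy":0,"dz":0.05,"az":0,"hand":1}
  ]
}}

```text
clock: 8.65
eef_pos: [436.3, 267.7, 12.3]
tool_rot: [-3.142, -0.0, 1.483]
force: [-0.4, -1.2, 6.9]
width: 22.2
gripper_force: 59.1
```

Contact (about 7 N up) at exactly the predicted height. I'll release and go up.

Request:
{"api": "send_rows", "payload": {
  "series": [
    {"ax":0,"ay":0,"dx":0,"dy":0,"dz":-0.03,"az":0,"hand":0.65},
    {"ax":0,"ay":0,"dx":0,"dy":0,"dz":-0.03,"az":0,"hand":0.4},
    {"ax":0,"ay":0,"dx":0,"dy":0,"dz":-0.03,"az":0,"hand":0},
    {"ax":0,"ay":0,"dx":0,"dy":0,"dz":-0.03,"az":0,"hand":0},
    {"ax":0,"ay":0,"dx":0,"dy":0,"dz":-0.5,"az":0,"hand":0},
    {"ax":0,"ay":0,"dx":0,"dy":0,"dz":-2,"az":0,"hand":0},
    {"ax":0,"ay":0,"dx":0,"dy":0,"dz":-5,"az":0,"hand":0},
    {"ax":0,"ay":0,"dx":0,"dy":0,"dz":-9,"az":0,"hand":0},
    {"ax":0,"ay":0,"dx":0,"dy":0,"dz":-12,"az":0,"hand":0}
  ]
}}

```text
clock: 9.55
eef_pos: [436.5, 267.8, 133.8]
tool_rot: [3.141, -0.001, 1.482]
force: [0.5, 0.3, -0.4]
width: 85.6
gripper_force: 0.0
```

```bash
python3 -c "
from h import *
print(read_state()['eef_pos'])
go((454,-284,150,84.5),(454,-284,74,84.5))
"
```

```text
[436.52739923 267.79216043 133.75004148]
{'dx': np.float64(-54.809), 'dy': np.float64(6.613), 'dz': np.float64(-1.649), 'ax': np.float64(0.001), 'ay': np.float64(-0.001), 'az': np.float64(0.008)}
{'dx': np.float64(-54.813), 'dy': np.float64(6.606), 'dz': np.float64(5.951), 'ax': np.float64(0.001), 'ay': np.float64(-0.001), 'az': np.float64(0.008)}
```

Request:
{"api": "send_rows", "payload": {
  "series": [
    {"ax":0,"ay":0,"dx":-55,"dy":6.6,"dz":-1.6,"az":0,"hand":0},
    {"ax":0,"ay":0,"dx":-55,"dy":6.6,"dz":-1.6,"az":0,"hand":0},
    {"ax":0,"ay":0,"dx":-55,"dy":6.6,"dz":-1.6,"az":0,"hand":0},
    {"ax":0,"ay":0,"dx":-55,"dy":6.6,"dz":-1.6,"az":0,"hand":0},
    {"ax":0,"ay":0,"dx":-55,"dy":6.6,"dz":-1.6,"az":0,"hand":0},
    {"ax":0,"ay":0,"dx":-55,"dy":6.6,"dz":-1.6,"az":0,"hand":0},
    {"ax":0,"ay":0,"dx":-55,"dy":6.6,"dz":-1.6,"az":0,"hand":0},
    {"ax":0,"ay":0,"dx":-55,"dy":6.6,"dz":-1.6,"az":0,"hand":0},
    {"ax":0,"ay":0,"dx":-55,"dy":6.6,"dz":-1.6,"az":0,"hand":0},
    {"ax":0,"ay":0,"dx":-55,"dy":6.6,"dz":-1.6,"az":0,"hand":0}
  ]
}}

```text
clock: 10.55
eef_pos: [451.6, -233.8, 146.5]
tool_rot: [3.141, -0.0, 1.483]
force: [1.4, -0.0, -0.4]
width: 85.5
gripper_force: 0.0
```

Request:
{"api": "send_rows", "payload": {
  "series": [
    {"ax":0,"ay":0,"dx":-4,"dy":0.5,"dz":0,"az":0,"hand":0},
    {"ax":0,"ay":0,"dx":-4.5,"dy":0.5,"dz":0,"az":0,"hand":0},
    {"ax":0,"ay":0,"dx":-4.5,"dy":0.5,"dz":0,"az":0,"hand":0}
  ]
}}

```text
clock: 10.85
eef_pos: [452.2, -278.3, 146.2]
tool_rot: [-3.141, 0.0, 1.48]
force: [0.1, 0.6, 0.6]
width: 85.8
gripper_force: 0.0
```

```bash
python3 -c "
from h import *
print(read_state()['eef_pos'])
go((454,-284,74,84.5))
for n,o in(('scene',(210,80)),('top',(405,240))):
    g=get_image(n);cv2.imwrite(f'pics/j_{n}.png',cv2.resize(g['pixels'][o[1]:o[1]+80,o[0]:o[0]+110],None,fx=5,fy=5,interpolation=cv2.INTER_CUBIC)[:,:,::-1])
a=np.hstack([cv2.imread('pics/j_scene.png')]);
g=get_image('top');b=cv2.resize(g['pixels'][260:310,176:236],None,fx=5,fy=5,interpolation=cv2.INTER_CUBIC)[:,:,::-1]
f=np.zeros((400,800,3),np.uint8)
f[:400,:500]=a[:, :500];f[:250,500:]=b;cv2.imwrite('pics/j.png',f)
"
```

```text
[ 452.23451369 -278.25577979  146.18229088]
{'dx': np.float64(-0.554), 'dy': np.float64(0.231), 'dz': np.float64(7.218), 'ax': np.float64(-0.0), 'ay': np.float64(0.0), 'az': np.float64(0.005)}
```

View pics/j.png

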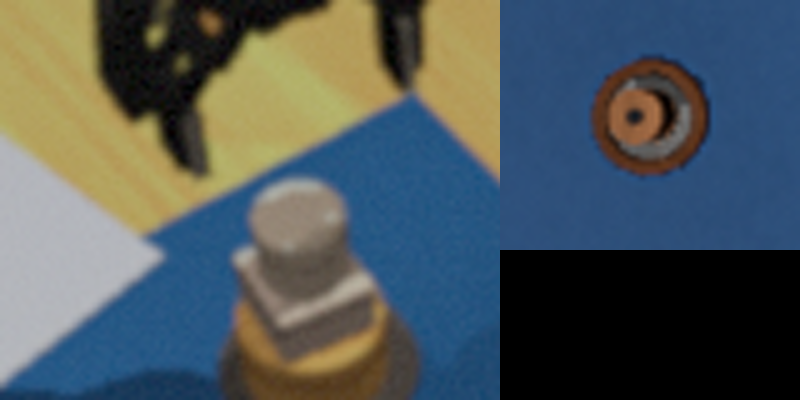

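The jar top is at (298,219), unmoved, and the spool stands centred in its rest (the offset in the inset matches parallax). I'll grip the jar.

Request:
{"api": "send_rows", "payload": {
  "series": [
    {"ax":0,"ay":0,"dx":-0.5,"dy":0.2,"dz":1,"az":0,"hand":0},
    {"ax":0,"ay":0,"dx":-0.5,"dy":0.2,"dz":3,"az":0,"hand":0},
    {"ax":0,"ay":0,"dx":-0.5,"dy":0.2,"dz":5,"az":0,"hand":0},
    {"ax":0,"ay":0,"dx":-0.5,"dy":0.2,"dz":6.5,"az":0,"hand":0},
    {"ax":0,"ay":0,"dx":-0.5,"dy":0.2,"dz":7.2,"az":0,"hand":0},
    {"ax":0,"ay":0,"dx":-0.5,"dy":0.2,"dz":7.2,"az":0,"hand":0},
    {"ax":0,"ay":0,"dx":-0.5,"dy":0.2,"dz":7.2,"az":0,"hand":0}
  ]
}}

```text
clock: 11.7
eef_pos: [454.9, -282.0, 74.3]
tool_rot: [3.141, 0.0, 1.483]
force: [0.0, -0.6, -0.1]
width: 85.2
gripper_force: 0.0
```

Request:
{"api": "send_rows", "payload": {
  "series": [
    {"ax":0,"ay":0,"dx":0,"dy":0,"dz":0,"az":0,"hand":0.2},
    {"ax":0,"ay":0,"dx":0,"dy":0,"dz":0,"az":0,"hand":0.4},
    {"ax":0,"ay":0,"dx":0,"dy":0,"dz":0,"az":0,"hand":0.6},
    {"ax":0,"ay":0,"dx":0,"dy":0,"dz":0,"az":0,"hand":1},
    {"ax":0,"ay":0,"dx":0,"dy":0,"dz":0,"az":0,"hand":1},
    {"ax":0,"ay":0,"dx":0,"dy":0,"dz":0,"az":0,"hand":1},
    {"ax":0,"ay":0,"dx":0,"dy":0,"dz":0,"az":0,"hand":1}
  ]
}}

```text
clock: 12.4
eef_pos: [454.7, -282.3, 74.9]
tool_rot: [3.141, 0.0, 1.483]
force: [-0.6, 0.6, 5.7]
width: 38.1
gripper_force: 60.0
```

Request:
{"api": "send_rows", "payload": {
  "series": [
    {"ax":0,"ay":0,"dx":0,"dy":0,"dz":-0.3,"az":0,"hand":1},
    {"ax":0,"ay":0,"dx":0,"dy":0,"dz":-1,"az":0,"hand":1},
    {"ax":0,"ay":0,"dx":0,"dy":0,"dz":-2,"az":0,"hand":1},
    {"ax":0,"ay":0,"dx":0,"dy":0,"dz":-3,"az":0,"hand":1},
    {"ax":0,"ay":0,"dx":0,"dy":0,"dz":-4,"az":0,"hand":1},
    {"ax":0,"ay":0,"dx":0,"dy":0,"dz":-4,"az":0,"hand":1}
  ]
}}

```text
clock: 13.0
eef_pos: [455.5, -282.8, 115.9]
tool_rot: [3.139, 0.001, 1.483]
force: [0.0, 0.6, 0.1]
width: 38.5
gripper_force: 60.2
```

```bash
python3 -c "
from h import *
print(read_state()['eef_pos'])
go((628.5,-140,80,84.5),(628.5,-140,14,84.5))
"
```

```text
[ 455.4925128  -282.83615794  115.87169239]
{'dx': np.float64(15.754), 'dy': np.float64(15.969), 'dz': np.float64(3.61), 'ax': np.float64(0.003), 'ay': np.float64(0.001), 'az': np.float64(0.008)}
{'dx': np.float64(15.763), 'dy': np.float64(15.95), 'dz': np.float64(10.21), 'ax': np.float64(0.003), 'ay': np.float64(0.001), 'az': np.float64(0.008)}
```

Request:
{"api": "send_rows", "payload": {
  "series": [
    {"ax":0,"ay":0,"dx":0.5,"dy":0.5,"dz":0,"az":0,"hand":1},
    {"ax":0,"ay":0,"dx":2,"dy":2,"dz":0.3,"az":0,"hand":1},
    {"ax":0,"ay":0,"dx":4.5,"dy":4.5,"dz":0.8,"az":0,"hand":1},
    {"ax":0,"ay":0,"dx":7.5,"dy":7.5,"dz":1.5,"az":0,"hand":1},
    {"ax":0,"ay":0,"dx":10.5,"dy":10.5,"dz":2.5,"az":0,"hand":1},
    {"ax":0,"ay":0,"dx":13.5,"dy":13.5,"dz":3.5,"az":0,"hand":1},
    {"ax":0,"ay":0,"dx":15.3,"dy":15.4,"dz":4.8,"az":0,"hand":1},
    {"ax":0,"ay":0,"dx":15.9,"dy":16,"dz":6,"az":0,"hand":1},
    {"ax":0,"ay":0,"dx":15.9,"dy":16,"dz":7,"az":0,"hand":1},
    {"ax":0,"ay":0,"dx":15.9,"dy":16,"dz":7,"az":0,"hand":1}
  ]
}}

```text
clock: 14.0
eef_pos: [625.0, -139.0, 42.2]
tool_rot: [-3.137, 0.001, 1.481]
force: [-0.8, -0.3, 0.6]
width: 38.3
gripper_force: 60.3
```

```bash
python3 -c "
from h import *
print(read_state()['eef_pos'])
go((628.5,-138.5,13,84.5))
"
```

```text
[ 625.02321752 -139.04892189   42.17045826]
{'dx': np.float64(0.088), 'dy': np.float64(0.356), 'dz': np.float64(2.915), 'ax': np.float64(-0.005), 'ay': np.float64(0.001), 'az': np.float64(0.006)}
```

Request:
{"api": "send_rows", "payload": {
  "series": [
    {"ax":0,"ay":0,"dx":0,"dy":0.1,"dz":0.7,"az":0,"hand":1},
    {"ax":0,"ay":0,"dx":0,"dy":0.2,"dz":1.5,"az":0,"hand":1},
    {"ax":0,"ay":0,"dx":0,"dy":0.2,"dz":2.3,"az":0,"hand":1},
    {"ax":0,"ay":0,"dx":0,"dy":0.2,"dz":2.6,"az":0,"hand":1},
    {"ax":0,"ay":0,"dx":0,"dy":0.2,"dz":2.6,"az":0,"hand":1},
    {"ax":0,"ay":0,"dx":0,"dy":0.2,"dz":2.6,"az":0,"hand":1}
  ]
}}

```text
clock: 14.6
eef_pos: [630.0, -138.1, 18.2]
tool_rot: [3.141, 0.0, 1.483]
force: [-0.6, -0.5, -0.3]
width: 38.2
gripper_force: 60.3
```

Request:
{"api": "send_rows", "payload": {
  "series": [
    {"ax":0,"ay":0,"dx":-0.05,"dy":-0.1,"dz":0.2,"az":0,"hand":1},
    {"ax":0,"ay":0,"dx":-0.05,"dy":-0.1,"dz":0.35,"az":0,"hand":1},
    {"ax":0,"ay":0,"dx":-0.05,"dy":-0.1,"dz":0.45,"az":0,"hand":1},
    {"ax":0,"ay":0,"dx":-0.05,"dy":-0.1,"dz":0.48,"az":0,"hand":1}
  ]
}}

```text
clock: 15.0
eef_pos: [628.8, -138.3, 13.2]
tool_rot: [-3.141, -0.0, 1.483]
force: [-0.4, -0.4, -0.4]
width: 38.3
gripper_force: 60.3
```

Request:
{"api": "send_rows", "payload": {
  "series": [
    {"ax":0,"ay":0,"dx":0,"dy":0,"dz":0.05,"az":0,"hand":1},
    {"ax":0,"ay":0,"dx":0,"dy":0,"dz":0.08,"az":0,"hand":1}
  ]
}}

```text
clock: 15.2
eef_pos: [628.9, -138.4, 12.9]
tool_rot: [3.142, -0.0, 1.483]
force: [-2.5, 0.8, 5.4]
width: 38.2
gripper_force: 60.5
```

The jar touches the floor at 12.9 as predicted. I'll release it and go back to the stack.

Request:
{"api": "send_rows", "payload": {
  "series": [
    {"ax":0,"ay":0,"dx":0,"dy":0,"dz":-0.02,"az":0,"hand":0.45},
    {"ax":0,"ay":0,"dx":0,"dy":0,"dz":-0.02,"az":0,"hand":0.2},
    {"ax":0,"ay":0,"dx":0,"dy":0,"dz":-0.02,"az":0,"hand":0},
    {"ax":0,"ay":0,"dx":0,"dy":0,"dz":-0.02,"az":0,"hand":0},
    {"ax":0,"ay":0,"dx":0,"dy":0,"dz":-0.5,"az":0,"hand":0},
    {"ax":0,"ay":0,"dx":0,"dy":0,"dz":-2,"az":0,"hand":0},
    {"ax":0,"ay":0,"dx":0,"dy":0,"dz":-5,"az":0,"hand":0},
    {"ax":0,"ay":0,"dx":0,"dy":0,"dz":-9,"az":0,"hand":0},
    {"ax":0,"ay":0,"dx":0,"dy":0,"dz":-11,"az":0,"hand":0}
  ]
}}

```text
clock: 16.1
eef_pos: [630.6, -139.4, 127.1]
tool_rot: [3.136, 0.001, 1.482]
force: [1.1, -0.6, 0.3]
width: 85.3
gripper_force: 0.0
```

```bash
python3 -c "
from h import *
print(read_state()['eef_pos'])
go((454.5,-284.5,120,84.5))
for n,o in(('scene',(225,100)),('top',(405,240))):
    g=get_image(n);cv2.imwrite(f'pics/k_{n}.png',cv2.resize(g['pixels'][o[1]:o[1]+80,o[0]:o[0]+80],None,fx=5,fy=5,interpolation=cv2.INTER_CUBIC)[:,:,::-1])
cv2.imwrite('pics/k.png',np.hstack([cv2.imread('pics/k_scene.png'),cv2.imread('pics/k_top.png')]))
"
```

```text
[ 630.62364842 -139.36293637  127.08245319]
{'dx': np.float64(-16.012), 'dy': np.float64(-16.266), 'dz': np.float64(0.637), 'ax': np.float64(0.005), 'ay': np.float64(0.001), 'az': np.float64(0.008)}
```

View pics/k.png

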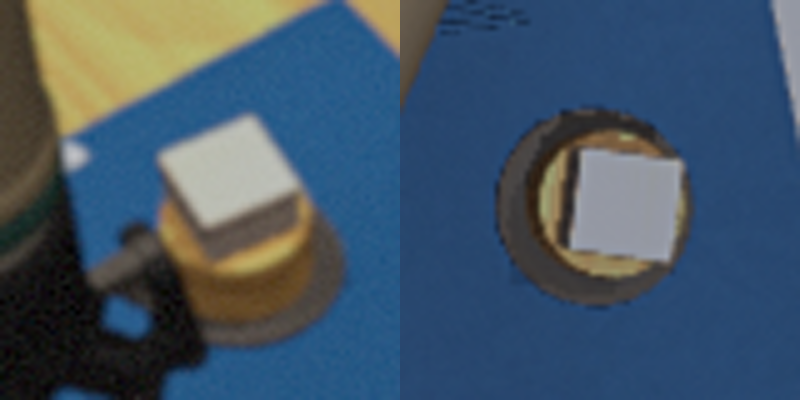

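The tin is now fully visible. Its top-face corners are (158,160), (250,113), (300,190), (210,230) in the scene half and (182,148), (283,160), (270,262), (170,247) in the top half.

```bash
python3 - <<'E'
from h import *
for n,o,q in(('scene',(225,100),[(158,160),(250,113),(300,190),(210,230)]),('top',(405,240),[(182,148),(283,160),(270,262),(170,247)])):
    g=get_image(n);P=np.array([back(g,(x+.5)/5-.5+o[0],(y+.5)/5-.5+o[1],68)[:2] for x,y in q],np.float32)
    print(n,P.mean(0),cv2.minAreaRect(P))
g=get_image('top');im=g['pixels'].astype(int)[262:298,430:470]
m=(im.min(2)>130).astype(np.uint8);nc,l,st,ce=cv2.connectedComponentsWithStats(m);i=1+st[1:,4].argmax()
p=np.argwhere(l==i)[:,::-1]+[430,262];Q=np.array([back(g,*a,68)[:2] for a in p],np.float32);print(Q.mean(0),cv2.minAreaRect(Q))
E
```

```text
scene [ 454.463  -282.6585] ((454.2343444824219, -283.53082275390625), (49.42250442504883, 46.70569610595703), 84.16830444335938)
top [ 455.20905 -284.74536] ((455.42657470703125, -284.67822265625), (44.79948425292969, 45.311431884765625), 83.06401062011719)
[ 454.8856  -284.56445] ((454.8355407714844, -284.7309875488281), (44.548492431640625, 43.95086669921875), 83.12683868408203)
```

Request:
{"api": "send_rows", "payload": {
  "series": [
    {"ax":0,"ay":0,"dx":-16,"dy":-16.3,"dz":0.6,"az":0,"hand":0},
    {"ax":0,"ay":0,"dx":-16,"dy":-16.3,"dz":0.6,"az":0,"hand":0},
    {"ax":0,"ay":0,"dx":-16,"dy":-16.3,"dz":0.6,"az":0,"hand":0},
    {"ax":0,"ay":0,"dx":-16,"dy":-16.3,"dz":0.6,"az":0,"hand":0},
    {"ax":0,"ay":0,"dx":-16,"dy":-16.3,"dz":0.6,"az":0,"hand":0},
    {"ax":0,"ay":0,"dx":-16,"dy":-16.3,"dz":0.6,"az":0,"hand":0},
    {"ax":0,"ay":0,"dx":-16,"dy":-16.3,"dz":0.6,"az":0,"hand":0}
  ]
}}

```text
clock: 17.05
eef_pos: [451.6, -283.4, 115.8]
tool_rot: [-3.14, -0.001, 1.481]
force: [0.8, 1.5, -0.1]
width: 85.2
gripper_force: 0.0
```

```bash
python3 -c "
from h import *
print(read_state()['eef_pos'])
go((454.5,-284.5,41,84))
"
```

```text
[ 451.62512209 -283.43947139  115.77096806]
{'dx': np.float64(-0.088), 'dy': np.float64(0.307), 'dz': np.float64(7.477), 'ax': np.float64(-0.002), 'ay': np.float64(-0.001), 'az': np.float64(0.015)}
```

Request:
{"api": "send_rows", "payload": {
  "series": [
    {"ax":0,"ay":0,"dx":-0.1,"dy":0.3,"dz":1,"az":0.02,"hand":0},
    {"ax":0,"ay":0,"dx":-0.1,"dy":0.3,"dz":3,"az":0.02,"hand":0},
    {"ax":0,"ay":0,"dx":-0.1,"dy":0.3,"dz":5,"az":0.02,"hand":0},
    {"ax":0,"ay":0,"dx":-0.1,"dy":0.3,"dz":6.5,"az":0.02,"hand":0},
    {"ax":0,"ay":0,"dx":-0.1,"dy":0.3,"dz":7.2,"az":0.02,"hand":0},
    {"ax":0,"ay":0,"dx":-0.1,"dy":0.3,"dz":7.2,"az":0.02,"hand":0},
    {"ax":0,"ay":0,"dx":-0.1,"dy":0.3,"dz":7.2,"az":0.02,"hand":0}
  ]
}}

```text
clock: 17.75
eef_pos: [455.9, -284.4, 44.5]
tool_rot: [3.141, 0.0, 1.464]
force: [0.7, 0.0, 0.2]
width: 85.5
gripper_force: 0.0
```

```bash
python3 -c "
from h import *
print(read_state()['eef_pos'],read_state()['tool_rot'])
go((455,-284.3,43,83.5))
"
```

```text
[ 455.93232406 -284.40953369   44.48799619] [3.14141344e+00 3.20798993e-05 1.46358229e+00]
{'dx': np.float64(0.001), 'dy': np.float64(-0.094), 'dz': np.float64(0.149), 'ax': np.float64(0.0), 'ay': np.float64(0.0), 'az': np.float64(0.006)}
```

Request:
{"api": "send_rows", "payload": {
  "series": [
    {"ax":0,"ay":0,"dx":0,"dy":-0.1,"dz":0.1,"az":0,"hand":0.1},
    {"ax":0,"ay":0,"dx":0,"dy":-0.1,"dz":0.1,"az":0,"hand":0.3},
    {"ax":0,"ay":0,"dx":0,"dy":-0.1,"dz":0.1,"az":0,"hand":0.5},
    {"ax":0,"ay":0,"dx":0,"dy":-0.1,"dz":0.1,"az":0,"hand":1},
    {"ax":0,"ay":0,"dx":0,"dy":-0.1,"dz":0.1,"az":0,"hand":1},
    {"ax":0,"ay":0,"dx":0,"dy":-0.1,"dz":0.1,"az":0,"hand":1},
    {"ax":0,"ay":0,"dx":0,"dy":-0.1,"dz":0.1,"az":0,"hand":1}
  ]
}}

```text
clock: 18.45
eef_pos: [454.7, -284.9, 44.3]
tool_rot: [3.141, 0.0, 1.463]
force: [-0.3, 0.6, 5.2]
width: 44.9
gripper_force: 62.4
```

Request:
{"api": "send_rows", "payload": {
  "series": [
    {"ax":0,"ay":0,"dx":0,"dy":0,"dz":-0.3,"az":0,"hand":1},
    {"ax":0,"ay":0,"dx":0,"dy":0,"dz":-1,"az":0,"hand":1},
    {"ax":0,"ay":0,"dx":0,"dy":0,"dz":-2,"az":0,"hand":1},
    {"ax":0,"ay":0,"dx":0,"dy":0,"dz":-3,"az":0,"hand":1},
    {"ax":0,"ay":0,"dx":0,"dy":0,"dz":-4,"az":0,"hand":1},
    {"ax":0,"ay":0,"dx":0,"dy":0,"dz":-4,"az":0,"hand":1}
  ]
}}

```text
clock: 19.05
eef_pos: [455.3, -285.3, 85.2]
tool_rot: [3.139, 0.001, 1.463]
force: [0.1, -0.2, -1.9]
width: 44.9
gripper_force: 61.6
```

```bash
python3 -c "
from h import *
print(read_state()['eef_pos'])
go((449.5,-14.5,45,84.7))
"
```

```text
[ 455.30718721 -285.26125713   85.24449345]
{'dx': np.float64(26.862), 'dy': np.float64(-3.503), 'dz': np.float64(3.978), 'ax': np.float64(0.003), 'ay': np.float64(0.001), 'az': np.float64(-0.015)}
```

Request:
{"api": "send_rows", "payload": {
  "series": [
    {"ax":0,"ay":0,"dx":0.7,"dy":-0.1,"dz":0,"az":0,"hand":1},
    {"ax":0,"ay":0,"dx":2.5,"dy":-0.3,"dz":0,"az":0,"hand":1},
    {"ax":0,"ay":0,"dx":5.5,"dy":-0.7,"dz":0,"az":0,"hand":1},
    {"ax":0,"ay":0,"dx":9.5,"dy":-1.2,"dz":0.3,"az":-0.01,"hand":1},
    {"ax":0,"ay":0,"dx":13.5,"dy":-1.7,"dz":1,"az":-0.01,"hand":1},
    {"ax":0,"ay":0,"dx":17.5,"dy":-2.3,"dz":1.7,"az":-0.015,"hand":1},
    {"ax":0,"ay":0,"dx":21.3,"dy":-2.8,"dz":2.5,"az":-0.015,"hand":1},
    {"ax":0,"ay":0,"dx":24.5,"dy":-3.2,"dz":3.3,"az":-0.015,"hand":1},
    {"ax":0,"ay":0,"dx":26.3,"dy":-3.4,"dz":4,"az":-0.015,"hand":1},
    {"ax":0,"ay":0,"dx":26.9,"dy":-3.5,"dz":4.3,"az":-0.015,"hand":1}
  ]
}}

```text
clock: 20.05
eef_pos: [447.5, -10.3, 39.7]
tool_rot: [-3.139, -0.001, 1.482]
force: [0.0, 0.4, -1.2]
width: 45.2
gripper_force: 61.5
```

Request:
{"api": "send_rows", "payload": {
  "series": [
    {"ax":0,"ay":0,"dx":0,"dy":0,"dz":0.5,"az":0,"hand":1},
    {"ax":0,"ay":0,"dx":0,"dy":0,"dz":1,"az":0,"hand":1},
    {"ax":0,"ay":0,"dx":0,"dy":0,"dz":1.3,"az":0,"hand":1},
    {"ax":0,"ay":0,"dx":0,"dy":0,"dz":1.3,"az":0,"hand":1},
    {"ax":0,"ay":0,"dx":0,"dy":0,"dz":1.3,"az":0,"hand":1}
  ]
}}

```text
clock: 20.55
eef_pos: [448.6, -14.3, 27.6]
tool_rot: [3.141, 0.0, 1.476]
force: [-0.7, -0.5, -1.2]
width: 45.1
gripper_force: 61.5
```

```bash
python3 -c "
from h import *
print(read_state()['eef_pos'])
go((449.5,-14.5,11,84.7))
"
```

```text
[448.578618   -14.27694665  27.55308154]
{'dx': np.float64(-0.013), 'dy': np.float64(0.094), 'dz': np.float64(1.655), 'ax': np.float64(0.0), 'ay': np.float64(0.0), 'az': np.float64(-0.002)}
```

Request:
{"api": "send_rows", "payload": {
  "series": [
    {"ax":0,"ay":0,"dx":0,"dy":0.1,"dz":0.5,"az":0,"hand":1},
    {"ax":0,"ay":0,"dx":0,"dy":0.1,"dz":1,"az":0,"hand":1},
    {"ax":0,"ay":0,"dx":0,"dy":0.1,"dz":1.4,"az":0,"hand":1},
    {"ax":0,"ay":0,"dx":0,"dy":0.1,"dz":1.6,"az":0,"hand":1},
    {"ax":0,"ay":0,"dx":0,"dy":0.1,"dz":1.6,"az":0,"hand":1}
  ]
}}

```text
clock: 21.05
eef_pos: [449.5, -13.7, 11.5]
tool_rot: [-3.141, 0.0, 1.477]
force: [0.6, -0.1, -1.1]
width: 45.3
gripper_force: 61.5
```

Request:
{"api": "send_rows", "payload": {
  "series": [
    {"ax":0,"ay":0,"dx":0,"dy":0,"dz":0.05,"az":0,"hand":1},
    {"ax":0,"ay":0,"dx":0,"dy":0,"dz":0.1,"az":0,"hand":1}
  ]
}}

```text
clock: 21.25
eef_pos: [449.7, -13.5, 10.7]
tool_rot: [3.141, -0.0, 1.478]
force: [0.7, 0.0, -1.5]
width: 45.2
gripper_force: 61.5
```

Request:
{"api": "send_rows", "payload": {
  "series": [
    {"ax":0,"ay":0,"dx":-0.1,"dy":0,"dz":0.05,"az":0,"hand":1},
    {"ax":0,"ay":0,"dx":-0.1,"dy":0,"dz":0.08,"az":0,"hand":1}
  ]
}}

```text
clock: 21.45
eef_pos: [449.6, -14.1, 10.2]
tool_rot: [3.141, -0.001, 1.478]
force: [-0.4, 1.3, 10.2]
width: 44.8
gripper_force: 62.9
```

Contact. I'll release.

Request:
{"api": "send_rows", "payload": {
  "series": [
    {"ax":0,"ay":0,"dx":0,"dy":0,"dz":-0.05,"az":0,"hand":1},
    {"ax":0,"ay":0,"dx":0,"dy":0,"dz":-0.05,"az":0,"hand":0.35},
    {"ax":0,"ay":0,"dx":0,"dy":0,"dz":-0.05,"az":0,"hand":0.1},
    {"ax":0,"ay":0,"dx":0,"dy":0,"dz":-0.05,"az":0,"hand":0},
    {"ax":0,"ay":0,"dx":0,"dy":0,"dz":-0.05,"az":0,"hand":0},
    {"ax":0,"ay":0,"dx":0,"dy":0,"dz":-0.5,"az":0,"hand":0},
    {"ax":0,"ay":0,"dx":0,"dy":0,"dz":-2,"az":0,"hand":0},
    {"ax":0,"ay":0,"dx":0,"dy":0,"dz":-5,"az":0,"hand":0},
    {"ax":0,"ay":0,"dx":0,"dy":0,"dz":-9,"az":0,"hand":0},
    {"ax":0,"ay":0,"dx":0,"dy":0,"dz":-9,"az":0,"hand":0}
  ]
}}

```text
clock: 22.45
eef_pos: [451.7, -15.0, 103.3]
tool_rot: [3.135, 0.0, 1.478]
force: [1.3, -0.5, 0.3]
width: 85.5
gripper_force: 0.0
```

```bash
python3 - <<'E'
from h import *
go((454,-284.5,100,84.5))
g=get_image('top');im=g['pixels'][258:306,420:475].astype(int)
m=((im[:,:,0]-im[:,:,2]>35)).astype(np.uint8);nc,l,st,ce=cv2.connectedComponentsWithStats(m);i=1+st[1:,4].argmax()
print(st[i])
cv2.imwrite('pics/top3.png',g['pixels'][:,:,::-1])
cv2.imwrite('pics/b.png',np.hstack([cv2.resize(g['pixels'][a:a+60,b:b+70],None,fx=5,fy=5,interpolation=cv2.INTER_CUBIC)[:,:,::-1] for a,b in((252,415),(175,350))]))
E
```

```text
{'dx': np.float64(-26.809), 'dy': np.float64(2.732), 'dz': np.float64(0.359), 'ax': np.float64(0.007), 'ay': np.float64(0.0), 'az': np.float64(0.003)}
[ 13   8  29  29 675]
```

View pics/b.png

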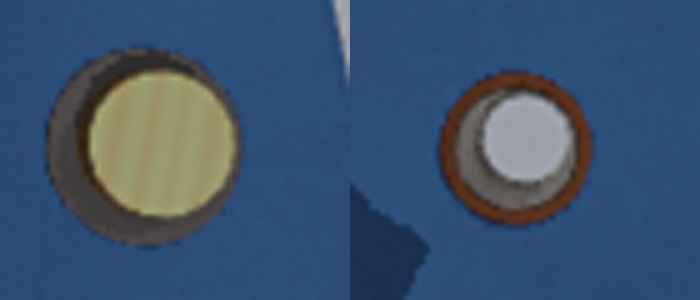

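The left half shows the box alone on the coaster, top centre at (163,143.5). The right half shows the jar in its rest, jar top at (528,137) and rest centre at (516,149).

```bash
python3 - <<'E'
from h import *
g=get_image('top')
P=lambda x,y,o,z: back(g,(x+.5)/5-.5+o[0],(y+.5)/5-.5+o[1],z).round(1)
print('box',P(163,143.5,(415,252),40)); print('jar',P(528-350,137,(350,175),38),'rest',P(516-350,149,(350,175),10))
E
```

```text
box [ 455.2 -285.3   40. ]
jar [ 630.3 -143.1   38. ] rest [ 628.4 -140.7   10. ]
```

Request:
{"api": "send_rows", "payload": {
  "series": [
    {"ax":0,"ay":0,"dx":-26.8,"dy":2.7,"dz":0.4,"az":0,"hand":0},
    {"ax":0,"ay":0,"dx":-26.8,"dy":2.7,"dz":0.4,"az":0,"hand":0},
    {"ax":0,"ay":0,"dx":-26.8,"dy":2.7,"dz":0.4,"az":0,"hand":0},
    {"ax":0,"ay":0,"dx":-26.8,"dy":2.7,"dz":0.4,"az":0,"hand":0},
    {"ax":0,"ay":0,"dx":-26.8,"dy":2.7,"dz":0.4,"az":0,"hand":0},
    {"ax":0,"ay":0,"dx":-26.8,"dy":2.7,"dz":0.4,"az":0,"hand":0},
    {"ax":0,"ay":0,"dx":-26.8,"dy":2.7,"dz":0.4,"az":0,"hand":0}
  ]
}}

```text
clock: 23.25
eef_pos: [449.9, -288.0, 94.8]
tool_rot: [-3.141, 0.002, 1.472]
force: [-0.4, 0.3, -0.4]
width: 85.3
gripper_force: 0.0
```

```bash
python3 -c "
from h import *
print(read_state()['eef_pos'])
go((454.5,-284.5,10,84.5))
"
```

```text
[ 449.93859501 -287.99948412   94.8380952 ]
{'dx': np.float64(0.411), 'dy': np.float64(0.426), 'dz': np.float64(8.483), 'ax': np.float64(-0.001), 'ay': np.float64(0.002), 'az': np.float64(-0.003)}
```

Request:
{"api": "send_rows", "payload": {
  "series": [
    {"ax":0,"ay":0,"dx":0.4,"dy":0.4,"dz":1,"az":0,"hand":0},
    {"ax":0,"ay":0,"dx":0.4,"dy":0.4,"dz":2.5,"az":0,"hand":0},
    {"ax":0,"ay":0,"dx":0.4,"dy":0.4,"dz":3.3,"az":0,"hand":0},
    {"ax":0,"ay":0,"dx":0.4,"dy":0.4,"dz":3.3,"az":0,"hand":0},
    {"ax":0,"ay":0,"dx":0.4,"dy":0.4,"dz":3.3,"az":0,"hand":0}
  ]
}}

```text
clock: 23.75
eef_pos: [455.8, -279.1, 62.4]
tool_rot: [-3.141, -0.001, 1.479]
force: [0.3, -0.4, 1.2]
width: 85.2
gripper_force: 0.0
```

```bash
python3 -c "
from h import *
print(read_state()['eef_pos'])
go((454.7,-284.7,11,84.5))
"
```

```text
[ 455.82912256 -279.14191756   62.40192034]
{'dx': np.float64(-0.568), 'dy': np.float64(-0.057), 'dz': np.float64(5.14), 'ax': np.float64(-0.001), 'ay': np.float64(-0.001), 'az': np.float64(0.004)}
```

Request:
{"api": "send_rows", "payload": {
  "series": [
    {"ax":0,"ay":0,"dx":-0.5,"dy":-0.1,"dz":0.5,"az":0,"hand":0},
    {"ax":0,"ay":0,"dx":-0.5,"dy":-0.1,"dz":1.5,"az":0,"hand":0},
    {"ax":0,"ay":0,"dx":-0.5,"dy":-0.1,"dz":2.7,"az":0,"hand":0},
    {"ax":0,"ay":0,"dx":-0.5,"dy":-0.1,"dz":3.8,"az":0,"hand":0},
    {"ax":0,"ay":0,"dx":-0.5,"dy":-0.1,"dz":4.7,"az":0,"hand":0},
    {"ax":0,"ay":0,"dx":-0.5,"dy":-0.1,"dz":5.1,"az":0,"hand":0},
    {"ax":0,"ay":0,"dx":-0.5,"dy":-0.1,"dz":5.1,"az":0,"hand":0},
    {"ax":0,"ay":0,"dx":-0.5,"dy":-0.1,"dz":5.1,"az":0,"hand":0}
  ]
}}

```text
clock: 24.55
eef_pos: [454.3, -285.3, 11.8]
tool_rot: [3.142, 0.0, 1.478]
force: [-0.8, 0.3, -0.1]
width: 85.5
gripper_force: 0.0
```

Request:
{"api": "send_rows", "payload": {
  "series": [
    {"ax":0,"ay":0,"dx":0,"dy":0,"dz":0,"az":0,"hand":0.1},
    {"ax":0,"ay":0,"dx":0,"dy":0,"dz":0,"az":0,"hand":0.2},
    {"ax":0,"ay":0,"dx":0,"dy":0,"dz":0,"az":0,"hand":0.5},
    {"ax":0,"ay":0,"dx":0,"dy":0,"dz":0,"az":0,"hand":1},
    {"ax":0,"ay":0,"dx":0,"dy":0,"dz":0,"az":0,"hand":1},
    {"ax":0,"ay":0,"dx":0,"dy":0,"dz":0,"az":0,"hand":1}
  ]
}}

```text
clock: 25.15
eef_pos: [454.5, -285.2, 12.6]
tool_rot: [3.141, -0.0, 1.478]
force: [-0.9, 1.3, 6.2]
width: 64.1
gripper_force: 65.2
```

Request:
{"api": "send_rows", "payload": {
  "series": [
    {"ax":0,"ay":0,"dx":0,"dy":0,"dz":-0.3,"az":0,"hand":1},
    {"ax":0,"ay":0,"dx":0,"dy":0,"dz":-1,"az":0,"hand":1},
    {"ax":0,"ay":0,"dx":0,"dy":0,"dz":-2.5,"az":0,"hand":1},
    {"ax":0,"ay":0,"dx":0,"dy":0,"dz":-4,"az":0,"hand":1},
    {"ax":0,"ay":0,"dx":0,"dy":0,"dz":-5.5,"az":0,"hand":1},
    {"ax":0,"ay":0,"dx":0,"dy":0,"dz":-6.5,"az":0,"hand":1},
    {"ax":0,"ay":0,"dx":0,"dy":0,"dz":-7,"az":0,"hand":1},
    {"ax":0,"ay":0,"dx":0,"dy":0,"dz":-7,"az":0,"hand":1}
  ]
}}

```text
clock: 25.95
eef_pos: [454.7, -285.2, 82.2]
tool_rot: [3.141, 0.0, 1.478]
force: [0.1, 0.3, -1.0]
width: 64.7
gripper_force: 66.4
```

```bash
python3 -c "
from h import *
print(read_state()['eef_pos'],read_state()['width'],read_state()['gripper_force'])
go((658.2,139,80,84.5))
"
```

```text
[ 454.65135255 -285.17714475   82.24241262] 64.66824553292547 66.39890313148499
{'dx': np.float64(44.121), 'dy': np.float64(16.339), 'dz': np.float64(0.222), 'ax': np.float64(0.001), 'ay': np.float64(0.0), 'az': np.float64(0.003)}
```

Request:
{"api": "send_rows", "payload": {
  "series": [
    {"ax":0,"ay":0,"dx":0.7,"dy":0.26,"dz":0,"az":0,"hand":1},
    {"ax":0,"ay":0,"dx":2.2,"dy":0.8,"dz":0,"az":0,"hand":1},
    {"ax":0,"ay":0,"dx":4.6,"dy":1.7,"dz":0,"az":0,"hand":1},
    {"ax":0,"ay":0,"dx":7.6,"dy":2.8,"dz":0,"az":0,"hand":1},
    {"ax":0,"ay":0,"dx":11,"dy":4.1,"dz":0,"az":0,"hand":1},
    {"ax":0,"ay":0,"dx":14.4,"dy":5.3,"dz":0,"az":0,"hand":1},
    {"ax":0,"ay":0,"dx":17.8,"dy":6.6,"dz":0,"az":0,"hand":1},
    {"ax":0,"ay":0,"dx":21.2,"dy":7.8,"dz":0,"az":0,"hand":1},
    {"ax":0,"ay":0,"dx":24.6,"dy":9.1,"dz":0,"az":0,"hand":1},
    {"ax":0,"ay":0,"dx":28,"dy":10.4,"dz":0,"az":0,"hand":1}
  ]
}}

```text
clock: 26.95
eef_pos: [583.7, -13.6, 80.8]
tool_rot: [-3.14, -0.0, 1.478]
force: [-0.1, -0.3, -1.7]
width: 64.2
gripper_force: 66.4
```

Request:
{"api": "send_rows", "payload": {
  "series": [
    {"ax":0,"ay":0,"dx":3.4,"dy":1.2,"dz":0,"az":0,"hand":1},
    {"ax":0,"ay":0,"dx":6.8,"dy":2.5,"dz":0,"az":0,"hand":1},
    {"ax":0,"ay":0,"dx":10,"dy":3.7,"dz":0.3,"az":0,"hand":1},
    {"ax":0,"ay":0,"dx":12.8,"dy":4.7,"dz":1,"az":0,"hand":1},
    {"ax":0,"ay":0,"dx":14.8,"dy":5.5,"dz":1.7,"az":0,"hand":1},
    {"ax":0,"ay":0,"dx":15.9,"dy":5.9,"dz":2.5,"az":0,"hand":1},
    {"ax":0,"ay":0,"dx":16.1,"dy":6,"dz":3,"az":0,"hand":1},
    {"ax":0,"ay":0,"dx":16.1,"dy":6,"dz":3,"az":0,"hand":1},
    {"ax":0,"ay":0,"dx":16.1,"dy":6,"dz":3,"az":0,"hand":1}
  ]
}}

```text
clock: 27.85
eef_pos: [658.1, 136.6, 51.7]
tool_rot: [-3.141, 0.001, 1.475]
force: [-0.1, -0.2, -0.9]
width: 64.5
gripper_force: 66.4
```

```bash
python3 -c "
from h import *
print(read_state()['eef_pos'])
go((658.2,139,15.5,84.5))
"
```

```text
[658.0848129  136.56067746  51.69935512]
{'dx': np.float64(0.249), 'dy': np.float64(-0.009), 'dz': np.float64(3.62), 'ax': np.float64(-0.001), 'ay': np.float64(0.001), 'az': np.float64(0.001)}
```

Request:
{"api": "send_rows", "payload": {
  "series": [
    {"ax":0,"ay":0,"dx":0.2,"dy":0,"dz":0.6,"az":0,"hand":1},
    {"ax":0,"ay":0,"dx":0.2,"dy":0,"dz":1.5,"az":0,"hand":1},
    {"ax":0,"ay":0,"dx":0.2,"dy":0,"dz":2.4,"az":0,"hand":1},
    {"ax":0,"ay":0,"dx":0.2,"dy":0,"dz":3,"az":0,"hand":1},
    {"ax":0,"ay":0,"dx":0.2,"dy":0,"dz":3.3,"az":0,"hand":1},
    {"ax":0,"ay":0,"dx":0.2,"dy":0,"dz":3.4,"az":0,"hand":1},
    {"ax":0,"ay":0,"dx":0.2,"dy":0,"dz":3.4,"az":0,"hand":1}
  ]
}}

```text
clock: 28.55
eef_pos: [658.8, 140.6, 17.6]
tool_rot: [3.142, 0.0, 1.478]
force: [0.5, 0.2, -2.0]
width: 64.4
gripper_force: 66.4
```

Request:
{"api": "send_rows", "payload": {
  "series": [
    {"ax":0,"ay":0,"dx":0,"dy":0,"dz":0.06,"az":0,"hand":1},
    {"ax":0,"ay":0,"dx":0,"dy":0,"dz":0.12,"az":0,"hand":1}
  ]
}}

```text
clock: 28.75
eef_pos: [659.0, 140.8, 16.9]
tool_rot: [3.141, -0.0, 1.478]
force: [-0.5, 0.1, -2.0]
width: 64.2
gripper_force: 66.4
```

Request:
{"api": "send_rows", "payload": {
  "series": [
    {"ax":0,"ay":0,"dx":-0.15,"dy":-0.1,"dz":0.06,"az":0,"hand":1},
    {"ax":0,"ay":0,"dx":-0.15,"dy":-0.1,"dz":0.12,"az":0,"hand":1}
  ]
}}

```text
clock: 28.95
eef_pos: [657.5, 139.0, 15.4]
tool_rot: [-3.142, 0.0, 1.477]
force: [-0.5, -0.0, -2.2]
width: 64.2
gripper_force: 66.4
```

Request:
{"api": "send_rows", "payload": {
  "series": [
    {"ax":0,"ay":0,"dx":0,"dy":0,"dz":0.06,"az":0,"hand":1},
    {"ax":0,"ay":0,"dx":0,"dy":0,"dz":0.12,"az":0,"hand":1}
  ]
}}

```text
clock: 29.15
eef_pos: [657.6, 139.2, 14.7]
tool_rot: [-3.141, -0.0, 1.478]
force: [-3.3, -0.0, 7.2]
width: 64.3
gripper_force: 67.1
```

Contact at 14.7 as predicted. I'll release and retreat.

Request:
{"api": "send_rows", "payload": {
  "series": [
    {"ax":0,"ay":0,"dx":0,"dy":0,"dz":-0.03,"az":0,"hand":1},
    {"ax":0,"ay":0,"dx":0,"dy":0,"dz":-0.03,"az":0,"hand":0.1},
    {"ax":0,"ay":0,"dx":0,"dy":0,"dz":-0.03,"az":0,"hand":0},
    {"ax":0,"ay":0,"dx":0,"dy":0,"dz":-0.03,"az":0,"hand":0},
    {"ax":0,"ay":0,"dx":0,"dy":0,"dz":-0.03,"az":0,"hand":0},
    {"ax":0,"ay":0,"dx":0,"dy":0,"dz":-0.5,"az":0,"hand":0},
    {"ax":0,"ay":0,"dx":0,"dy":0,"dz":-2,"az":0,"hand":0},
    {"ax":0,"ay":0,"dx":0,"dy":0,"dz":-5,"az":0,"hand":0},
    {"ax":0,"ay":0,"dx":0,"dy":0,"dz":-9,"az":0,"hand":0},
    {"ax":0,"ay":0,"dx":0,"dy":0,"dz":-13,"az":0,"hand":0}
  ]
}}

```text
clock: 30.15
eef_pos: [657.5, 139.0, 146.5]
tool_rot: [3.141, 0.0, 1.477]
force: [-0.2, 0.6, 0.2]
width: 85.3
gripper_force: 0.0
```

Request:
{"api": "send_rows", "payload": {
  "series": [
    {"ax":0,"ay":0,"dx":-12,"dy":-12,"dz":-5,"az":0,"hand":0},
    {"ax":0,"ay":0,"dx":-12,"dy":-12,"dz":-5,"az":0,"hand":0},
    {"ax":0,"ay":0,"dx":-12,"dy":-12,"dz":-5,"az":0,"hand":0},
    {"ax":0,"ay":0,"dx":-28,"dy":-14,"dz":-5,"az":0,"hand":0},
    {"ax":0,"ay":0,"dx":-28,"dy":-14,"dz":-5,"az":0,"hand":0},
    {"ax":0,"ay":0,"dx":-32,"dy":-14,"dz":-5,"az":0,"hand":0},
    {"ax":0,"ay":0,"dx":-32,"dy":-14,"dz":-5,"az":0,"hand":0},
    {"ax":0,"ay":0,"dx":-32,"dy":-14,"dz":-5,"az":0,"hand":0},
    {"ax":0,"ay":0,"dx":-32,"dy":-14,"dz":-5,"az":0,"hand":0},
    {"ax":0,"ay":0,"dx":-32,"dy":-14,"dz":-5,"az":0,"hand":0}
  ]
}}

```text
clock: 31.15
eef_pos: [488.7, -166.3, 194.9]
tool_rot: [3.14, -0.001, 1.476]
force: [0.9, 0.7, -0.1]
width: 85.5
gripper_force: 0.0
```

```bash
python3 -c "
from h import *
s=read_state();print(s['eef_pos'],s['force'])
g=get_image('top');cv2.imwrite('pics/f.png',cv2.resize(g['pixels'][150:310,140:420],None,fx=2.8,fy=2.8,interpolation=cv2.INTER_CUBIC)[:,:,::-1])
"
```

```text
[ 488.65521319 -166.26093181  194.91224322] [ 0.94344235  0.68932426 -0.11464083]
```

View pics/f.png

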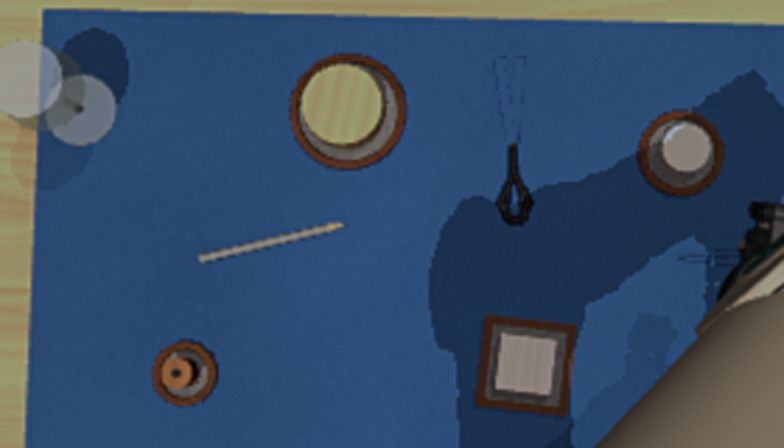

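The final view shows all four pieces seated: box (341,105), jar (688,147), tin (525,363), spool (178,373). The offsets from the well centres match the camera parallax. The glass at (60,90) is untouched and the arm is clear.

```bash
python3 -c "
from cell import *
print(finish_job())"
```

```text
the job is handed in; nothing more can be done
None
```

I placed the spool, jar, tin and round box in their own rests, each set down on the well floor and seen seated there. The glass was left untouched, and I handed the job in at about 31 s; no verdict came back.

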